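Open the test guard's gate and hold it wide

TASK

Open the gate of the clear test guard so that a colleague can lift the circuit board out: first squeeze the red catch fully in against its black post and let it go, then squeeze the blue catch on the gate against its post and swing the gate out, past its half-open click to at least 75 degrees. A spring draws the gate back, so finish while still holding it wide open with the fingers. Leave the board and everything else on the bench where it is.

Things in the scene. Friction and masses are not known exactly. Their poses are not given: they have to be found in the camera images.
- guard: Test guard, fixed to the bench: grey base plate 380 x 370 x 12 mm (reaching 170 mm before the front) with a clear-panelled cage 140 mm high, open on top. Origin on the bench in the plane of the closed front, mid-width; x points into the cage (away from the robot at yaw 0), y left along the front, z up. Left half of the front is the gate, right half a fixed panel. Highest points: catches, 195 mm.
- hinge (a point): Top of the gate's upright hinge axis, at guard coordinates (0, 165, 140) mm.
- first_post: Black fixed post of the first (red) catch, on top of the fixed panel: an upright plate 24 mm (guard x) by 8 mm (y) by 54 mm (z). Origin at its centre, at guard (0, -112, 168) mm.
- first_tab: Red sliding tab of the first catch, same size as its post and beside it towards the gate. Origin at its centre, at guard (0, -78, 168) mm at joint 0. Over both outer faces (along guard y) the pair measures 40 to 42 mm as found, 30 mm fully squeezed. Its steel bolt bars the gate from in front. At both catches bolts and shelves reach up to z = 150 mm: keep fingertips above that.
- first_catch (a joint): Slide of the red tab towards its post (guard -y): 0 to 0.002 as found, 0.012 m fully in. The bolt is clear of the gate beyond 0.006. No spring: about 3 N of friction, it stays where it is left.
- gate_panel: The gate, with all it carries: aluminium frame and clear pane, 160 mm long from the hinge, 10 mm thick, from 22 to 140 mm above the bench. Origin on the hinge axis at bench height; along its own -y it runs to the free end; same axes as the guard when closed.
- gate (a joint): Gate angle, rad: 0 closed, grows as the free end swings out towards guard -x (clockwise from above), stop at 1.5. A spring closes it (1.2 N at the catch when shut, 2.7 N wide). An orange sprung ball in the base plate makes a click at 0.77 to 0.93 that takes some 5 N more to pass; let go beyond it, the damped gate falls back onto the ball at about 0.9.
- second_post: Black post of the second (blue) catch, fixed on top of the gate: plate 24 mm (gate x) by 8 mm (gate y) by 54 mm. Origin at its centre, 111 mm from the hinge axis, 168 mm above the bench; at guard (0, 54, 168) mm with the gate closed.
- second_tab: Blue sliding tab of the second catch, same size as its post, on the gate, beside the post towards the free end. Origin at its centre, 145 mm from the hinge axis as found, 168 mm high. The pair: 42 mm over its outer faces as found, 30 mm fully squeezed, its middle then 122 mm from the hinge axis. Its bolt sits behind a keeper on the fixed panel.
- second_catch (a joint): Slide of the blue tab towards its post and the hinge, 0 as found to 0.012 m fully squeezed; the bolt is clear of the keeper beyond 0.006. Sprung: 4 N at the start, 9 N fully in; it comes back when let go. Once the gate is 0.2 rad open it need not stay squeezed; a gate that falls shut unsqueezed stops with this bolt on the keeper at about 0.12 rad.
- board: Bystander: green circuit board, 100 x 130 mm, on brass feet inside the cage. Origin under its centre.
- reel: Bystander: solder reel, 52 mm wide, 38 mm high, standing on the base plate in front of the fixed panel, out of the gate's way. Origin under its centre.
- meter: Bystander: black multimeter, 150 x 75 x 34 mm, lying on the bench.
- pliers: Bystander: blue-handled pliers, 145 mm long.
- offcut: Bystander: small wooden block, 70 x 32 x 16 mm.
- marker: Bystander: red marker pen with a black cap, 140 mm long.
- tub: Bystander: empty clear plastic tub, 170 x 120 x 50 mm.

How it is judged:
By the outcome, as a careful person would: the job done as asked, in the order asked, and still so for the second after the job is handed in, while the arm keeps its last pose, push and grip.
It also fails if it takes over 42 s, if anything falls off the work surface, if the arm or the gripper's body presses on something with over 40 N, if the wrist force passes 120 N, or if a joint passes its speed limit or range.

ROBOT

A 7-joint arm with a two-finger parallel gripper is mounted at the origin on the work surface. World frame = base frame: x ahead of the robot, y to its left, z up, the work surface at z = 0. Lengths are in m, angles in rad, forces in N, time in s.
With the tool pointing down it reaches from about 0.425 to 0.925 m from the base axis. Payload 6.8 kg.
Tool frame: the origin (TCP) lies on the front face of the gripper's body, between the roots of the fingers; the fingertips stand 73 mm ahead of it and the grasp point (between the pads) lies 54 mm ahead of it; z points along the fingers, y is the direction in which the jaws open and shut (so a half turn about z gives the same grasp; the last joint's range is limited). The gripper opens to 85 mm and grips with 20 to 120 N. Pads are 22 mm wide; open, the fingers measure 114 mm over their backs; the gripper's body (76 mm by 85 mm) begins 54 mm behind the grasp point. The pads swing forward as they close: fully open they stand 13 mm farther back than shut.
Start: joints at [-1.221, 0.477, 0.022, 1.555, -0.011, 1.109, -0.083], TCP at [0.298, 0.606, 0.304] pointing down, gripper open.
Joint ranges: [-2.96, 2.96], [-0.34, 2.1], [-1.41, 1.46], [0.24, 2.44], [-1.37, 4.51], [0.17, 1.92], [-2.96, 2.96]. Speed limits (rad/s): [2.39, 2.39, 3.14, 3.14, 3.14, 3.14, 3.14].

INTERFACE

Orientations are given as a rotation vector (axis times angle).
In Python, from bench import * gives the robot as it stands.
- The arm moves only by the tool jog_arm, never from a script. Its argument "plan" is a list of rows, each a list of 2 entries, a list of its own where there are three numbers: the shift along the world's x, y, z in cm, then the turn about the world's z in rad. In form: [[[tx, ty, tz], twist], ...]. A call has 1 to 12 rows; each row shifts and turns the commanded pose from where the row before left it; what a row does not reach is not made up. A row lasts 1/10 s, in which the tool goes at most 50 mm and 8.59 degrees, less where a joint would pass 70% of its speed; a pose out of reach is approached as far as the arm can. A call is refused whole if a number of a shift passes 5 or a number of a turn 0.15, either way. A call with a gripper value outside its range is refused whole. "hand" is the finger opening in cm, from 0 to 8.54, set as the call begins (left out, the last holds). The fingers move at their own pace and stop on an object; "grip_force" is the grip in N (left out, the last holds). Time passes only in rows, so rows that do not move let the fingers close. It gives the time, the measured TCP pose, the force and the opening at its end, in the units of the state.
- get_obs(): the state, without advancing time (a new reading comes with each control period).
- grab_frame(name): name is "side" or "top"; returns the picture (480x640x3 uint8, red, green, blue); there is no depth.
- get_calibration(name): a dict with "intrinsics" (3x3 intrinsics, pixels), "k1" (the pictures are not rectified: a ray, as slopes to the right and down, at radius r is drawn at 1 + k1 r^2 times it, then the intrinsics apply), "xyz" and "orientation" of the camera in the world. Camera axes: x right, y down, z forward; pixel columns grow to the right and rows downward; lengths in m; the calibration is good to about 2 mm. A picture is of the moment at which its call begins. get_calibration takes no time and is no camera call.
- hand_in(): hands the job in, once; it reports no verdict.
The state is a dict: "clock": time; "joints": joint angles; "qvel": joint speeds; "tau": joint torques, N m; "tcp_pos": TCP position; "orientation": TCP orientation; "contact_force": force on the tool from outside, world axes, zero at the start; "moment": the same for the moment, N m; "grip_width": finger opening in m.
Only numpy, scipy, OpenCV 4.12 (cv2) and the standard library are available. Lean on these libraries where they do the work, as an engineer would, in place of code of your own. Each camera call takes 0.05 s, during which the arm holds its last target. There are 200 camera calls.

## Working session

There is one attempt and no reset: what is moved stays moved. The work goes in short steps, Python scripts to look and compute and a tool call to move; the robot and the scene stay as the last step left them, time stands still between calls to the robot, and variables do not carry over. Pictures are saved under pics/ and viewed, about 8 in all and at most 12, crops included, and the job is handed in when it is done.

Besides the shell and the picture viewer there is one more tool, called after "Call:" as name(argument=value, ...), one argument or row to a line, values as JSON. jog_arm: Moves the arm, as the interface text tells. Its arguments: {"type":"object","properties":{"plan":{"type":"array","items":{"type":"array"}},"hand":{"type":"number"},"grip_force":{"type":"number"}},"required":["plan"]}

```bash
ls; mkdir -p pics; python3 - <<'E'
from bench import *
import cv2
for n in("side","top"):
    cv2.imwrite(f"pics/{n}0.png",grab_frame(n)[:,:,::-1]); print(n,get_calibration(n))
o=get_obs();print(o)
E
```

```text
pics
side {'intrinsics': array([[472.2205817 ,   0.        , 312.47291678],
       [  0.        , 472.2205817 , 239.30750172],
       [  0.        ,   0.        ,   1.        ]]), 'k1': -0.03664883019918874, 'xyz': array([ 0.29528464, -0.96090566,  0.85989009]), 'orientation': array([-2.18998744,  0.25586507, -0.14299045])}
top {'intrinsics': array([[457.14553218,   0.        , 324.19303363],
       [  0.        , 457.14553218, 240.05933228],
       [  0.        ,   0.        ,   1.        ]]), 'k1': 0.016874111725596837, 'xyz': array([0.50839991, 0.0330612 , 1.44344062]), 'orientation': array([-2.23400853,  2.18877028, -0.07363319])}
{'clock': 0.1, 'joints': array([-1.22108713,  0.47772775,  0.02235821,  1.55632092, -0.01148125,
        1.10932547, -0.08307604]), 'qvel': array([ 1.06976393e-03, -2.05106432e-03,  2.81299406e-03, -4.61237079e-04,
        1.43507438e-03, -1.27499936e-03, -5.42939948e-05]), 'tau': array([ 3.47593923e-03, -5.97760928e+01,  1.61302663e+00, -2.81954312e+01,
        1.27623189e-02,  5.05189309e-03,  8.63360924e-06]), 'tcp_pos': array([0.29817289, 0.60511906, 0.30302961]), 'orientation': array([-7.12748792e-01, -3.05943156e+00,  2.57048258e-03]), 'contact_force': array([ 0.10158922, -0.07081806,  0.30609589]), 'moment': array([-0.01110507,  0.0914406 ,  0.07768122]), 'grip_width': 0.0853062985417891}
```

View pics/top0.png

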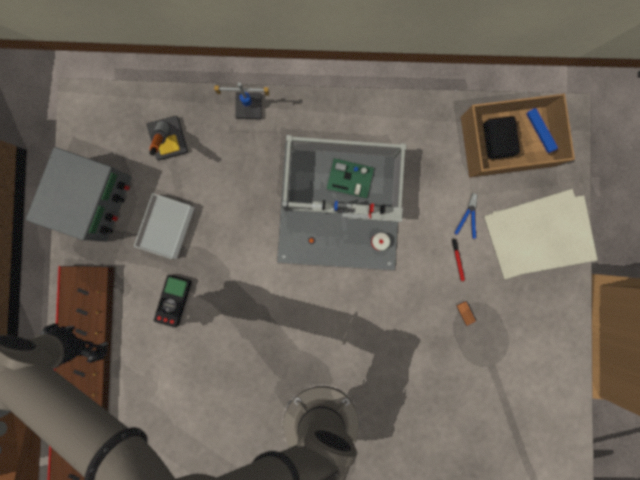

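View pics/side0.png

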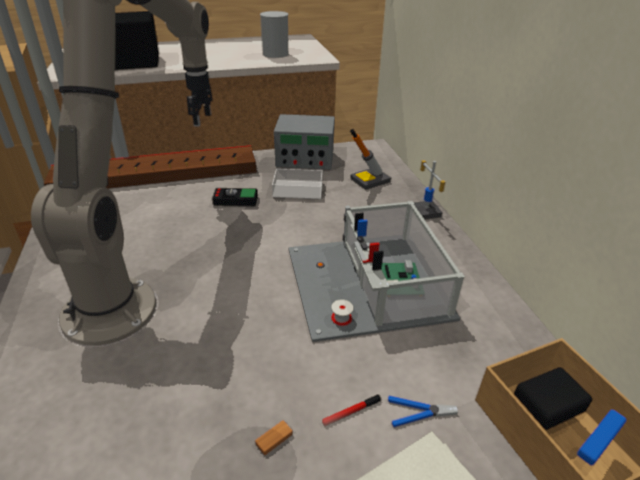

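The top view shows the guard near image centre, with its front edge at row ~208 and catches at columns 324–385. Yaw is close to 0. Next I'll zoom into both views.

```bash
python3 - <<'E'
import cv2,numpy as np
t=cv2.imread("pics/top0.png")[195:275,272:412]; s=cv2.imread("pics/side0.png")[200:275,335:475]
r=lambda a:cv2.resize(a,None,fx=5,fy=5,interpolation=cv2.INTER_CUBIC)
im=np.vstack([r(s)[:290],r(t)[:310]])
im=im[:600]
cv2.imwrite("pics/crop.png",im);print(im.shape)
E
```

```text
(600, 700, 3)
```

View pics/crop.png

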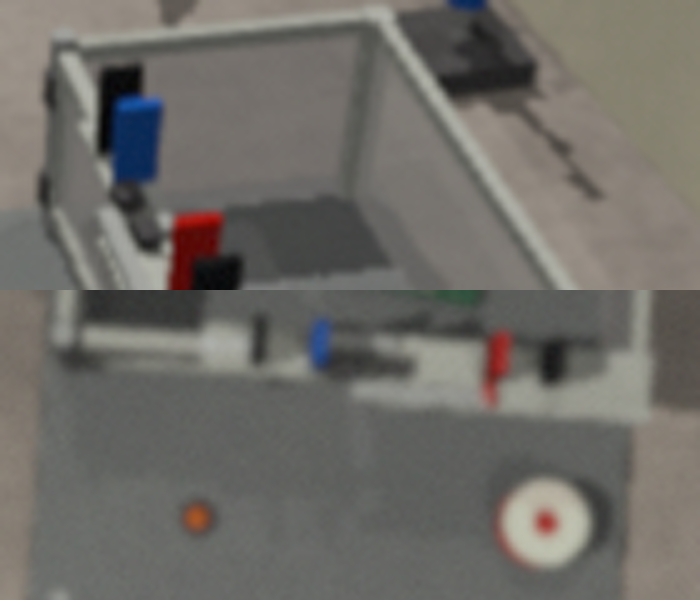

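The crop shows the black, blue, red and black plates. I'll fit the guard pose to the blue and red tab blobs and the base plate's front corners.

```bash
cat > h.py <<'E'
import cv2,numpy as np
from bench import *
from scipy.spatial.transform import Rotation as R
from scipy.optimize import least_squares
def proj(n,P):
    c=get_calibration(n); p=(np.atleast_2d(P)-c["xyz"])@R.from_rotvec(c["orientation"]).as_matrix()
    k=c["intrinsics"]; return cv2.projectPoints(p,np.zeros(3),np.zeros(3),k,np.array([c["k1"],0,0,0,0.]))[0][:,0]
def g2w(q,P):
    P=np.atleast_2d(P); return R.from_euler('z',q[2]).apply(P)+[q[0],q[1],0]
def box(c,s=(.024,.008,.054)):
    return np.array(c)+np.array([[i,j,k] for i in(-.5,.5) for j in(-.5,.5) for k in(-.5,.5)])*s
def blob(im,lo,hi,roi):
    x0,y0,x1,y1=roi; h=cv2.cvtColor(im[y0:y1,x0:x1],cv2.COLOR_BGR2HSV); m=cv2.inRange(h,lo,hi)
    n,l,s,c=cv2.connectedComponentsWithStats(m); i=1+s[1:,4].argmax(); return c[i]+[x0,y0],s[i]+np.array([x0,y0,0,0,0])
def hullc(p):
    m=cv2.moments(cv2.convexHull(p.astype(np.float32))); return np.array([m['m10'],m['m01']])/m['m00']
BL=((100,120,50),(130,255,255)); RD=((0,150,90),(6,255,255))
E
python3 - <<'E'
from h import *
t=cv2.imread("pics/top0.png");s=cv2.imread("pics/side0.png")
bt=blob(t,*BL,(300,190,360,220));bs=blob(s,*BL,(345,210,375,245));rs=blob(s,*RD,(362,235,385,268));rt=blob(t,*RD,(360,195,380,225))
print(bt,bs,rs,rt)
corn={'top':[((-.17,.19,.012),(277.5,263.5)),((-.17,-.19,.012),(396,270))],'side':[((-.17,.19,.012),(290,247)),((-.17,-.19,.012),(308,334))]}
def f(q,full=False):
    r=[]
    for n,b in(('top',bt),('side',bs)): r.append(hullc(proj(n,g2w(q,box((0,.02,.168)))))-b[0])
    r.append(hullc(proj('side',g2w(q,box((0,-.078,.168)))))-rs[0])
    for n in corn:
        for P,u in corn[n]: r.append(proj(n,g2w(q,P))[0]-u)
    return np.array(r) if full else np.ravel(r)
a=least_squares(f,[.6,.0,0],loss='soft_l1');print(a.x,f(a.x,1).round(1))
q=a.x
for nm,P in(('hinge',(0,.165,.14)),('red mid',(0,-.095,.168)),('red sq',(0,-.097,.168)),('blue mid',(0,.037,.168)),('blue sq',(0,.043,.168)),):print(nm,g2w(q,P)[0].round(4),[proj(n,g2w(q,P))[0].round(0) for n in('top','side')])
E
```

```text
(array([335.64, 205.2 ]), array([334, 201,   4,   9,  25])) (array([361.43150685, 226.8630137 ]), array([357, 218,  10,  18, 146])) (array([372.93023256, 245.90697674]), array([370, 243,  10,  11,  43])) (array([371.15384615, 207.65384615]), array([370, 204,   4,   9,  26]))
[ 0.65800263 -0.0441519  -0.03101108] [[-1.   0.9]
 [ 0.2  1.7]
 [ 0.4  5.5]
 [-2.4 -0.2]
 [ 0.3 -0.5]
 [-3.1 -1.1]
 [ 5.1  7. ]]
hinge [0.6631 0.1208 0.14  ] [array([283., 205.]), array([346., 208.])]
red mid [ 0.6551 -0.1391  0.168 ] [array([375., 208.]), array([376., 256.])]
red sq [ 0.655  -0.1411  0.168 ] [array([376., 208.]), array([376., 256.])]
blue mid [ 0.6591 -0.0072  0.168 ] [array([329., 206.]), array([360., 225.])]
blue sq [ 0.6593 -0.0012  0.168 ] [array([326., 206.]), array([359., 224.])]
```

```bash
cat > ov.py <<'E'
from h import *
def overlay(t,s,q,fn,th=0,rt=(170,180,190,105),rs=(150,190,190,0)):
    F=4
    def dr(n,im,x0,y0,x1,y1):
        o=cv2.resize(im[y0:y1,x0:x1],None,fx=F,fy=F,interpolation=cv2.INTER_CUBIC)
        for c in((0,-.112),(0,-.078),(0,.054),(0,.020)):
            o=cv2.polylines(o,[cv2.convexHull(((proj(n,g2w(q,box((*c,.168))))-[x0,y0]+.5)*F).astype(np.int32))],True,(0,255,255),1)
        p=[(-.17,.19,.012),(-.17,-.19,.012),(.2,-.19,.012),(.2,.19,.012)]
        o=cv2.polylines(o,[((proj(n,g2w(q,p))-[x0,y0]+.5)*F).astype(np.int32)],True,(0,255,0),1)
        return o
    a=dr('top',t,270,125,415,275);b=dr('side',s,284,200,339+0+60,340)
    h=min(a.shape[0],b.shape[0]);im=np.hstack([a[-h:],b[:h]])[:, :];sc=min(800/im.shape[1],600/im.shape[0],1)
    cv2.imwrite(fn,cv2.resize(im,None,fx=sc,fy=sc))
if __name__=="__main__":
    overlay(cv2.imread("pics/top0.png"),cv2.imread("pics/side0.png"),[.658,-.0442,-.031],"pics/ov.png")
E
python3 ov.py
```

```text
(no output)
```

View pics/ov.png

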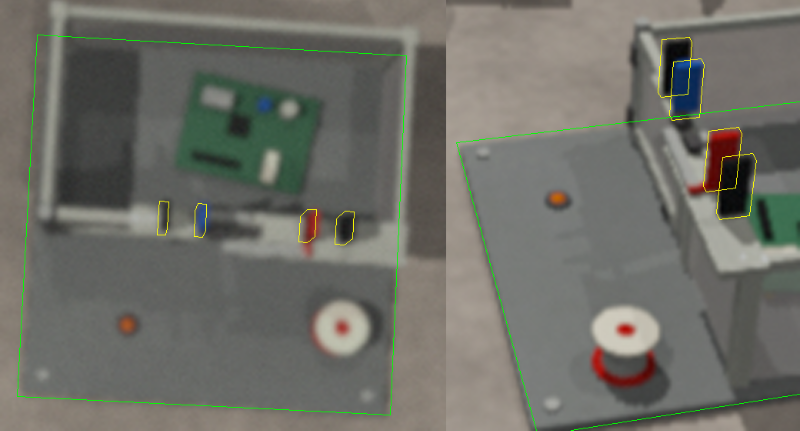

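The fit matches well in both views: guard origin (0.658, −0.044), yaw −0.031. I'm moving above the red catch.

Call:
jog_arm(
  plan=[
    [[1,-2,0],0.04],
    [[1.8,-3.8,0],0.04],
    [[1.8,-3.8,0],0.04],
    [[1.8,-3.8,0],0.04],
    [[1.8,-3.8,0],0.04],
    [[1.8,-3.8,0],0.04],
    [[1.8,-3.8,0],0.04],
    [[1.8,-3.8,0],0.04],
    [[1.8,-3.8,0],0.04],
    [[1.8,-3.8,0],0.04],
    [[1.8,-3.8,0],0.027],
    [[1.8,-3.8,0],0],
  ],
  hand=8.5,
  grip_force=30,
)

```text
clock: 1.3
tcp_pos: [0.5066, 0.1658, 0.3038]
orientation: [-0.047, -3.141, 0.0]
contact_force: [0.6, 0.8, -0.6]
grip_width: 0.0851
```

Call:
jog_arm(
  plan=[
    [[1.8,-3.8,0],0],
    [[1.8,-3.8,0],0],
    [[1.8,-3.8,0],0],
    [[1.8,-3.8,0],0],
    [[1.8,-3.8,0],0],
    [[1.8,-3.8,0],0],
    [[1.8,-3.8,0],0],
    [[1.8,-3.0,0],0],
    [[1,-1.5,0],0],
    [[0,0,0],0],
  ],
)

```text
clock: 2.3
tcp_pos: [0.6605, -0.1469, 0.3031]
orientation: [-0.055, -3.14, 0.003]
contact_force: [0.2, -0.7, -0.4]
grip_width: 0.0853
```

Call:
jog_arm(
  plan=[
    [[-0.5,0.2,-1.0],0.0],
    [[0,0,-2],0],
    [[0,0,-2],0],
    [[0,0,-1.5],0],
    [[0,0,-0.6],0],
    [[0,0,0],0],
    [[0,0,0],0],
  ],
)

```text
clock: 3.0
tcp_pos: [0.6556, -0.1413, 0.2336]
orientation: [0.048, 3.14, -0.0]
contact_force: [-0.1, -0.3, -0.4]
grip_width: 0.0852
```

```bash
python3 - <<'E'
from h import *
s=grab_frame("side")[:,:,::-1];t=grab_frame("top")[:,:,::-1]
cv2.imwrite("pics/s1.png",s);cv2.imwrite("pics/t1.png",t)
r=lambda a:cv2.resize(a,None,fx=4,fy=4,interpolation=cv2.INTER_CUBIC)
cv2.imwrite("pics/c1.png",np.hstack([r(t[150:280,300:400]),r(s[170:300,330:430])]))
E
```

```text
(no output)
```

View pics/c1.png

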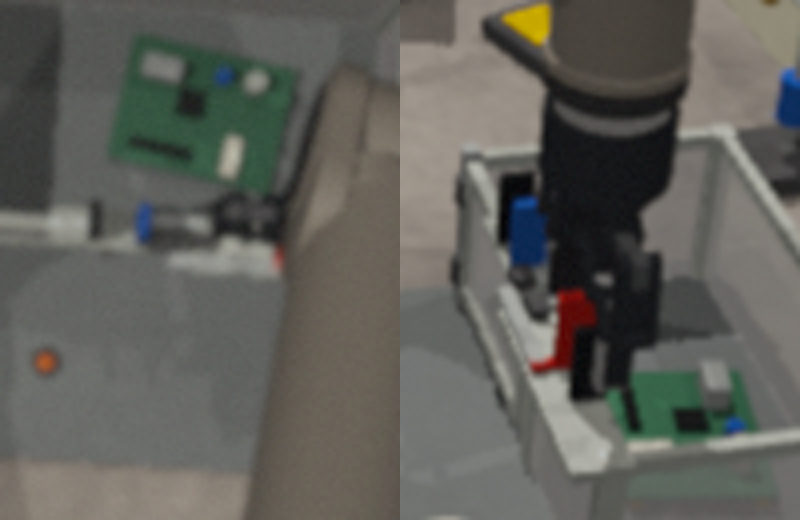

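```bash
python3 - <<'E'
from h import *
print(get_obs()['orientation'])
for P in((.6556,-.184,.173),(.6556,-.198,.173),(.6556,-.184,.2336),(.6556,-.099,.173),(.6549,-.156,.195),(.6549,-.156,.141)):
    print(P,((proj('side',P)[0]-[330,170]+.5)*4+[400,0]).round())
E
```

```text
[ 4.83887653e-02  3.13943675e+00 -2.35715827e-04]
(0.6556, -0.184, 0.173) [612. 385.]
(0.6556, -0.198, 0.173) [621. 401.]
(0.6556, -0.184, 0.2336) [623. 301.]
(0.6556, -0.099, 0.173) [563. 299.]
(0.6549, -0.156, 0.195) [598. 326.]
(0.6549, -0.156, 0.141) [589. 398.]
```

The near finger is in front of the black post, as predicted, so the jaws straddle the pair. I'm closing on it.

Call:
jog_arm(
  plan=[
    [[0,-0.4,0],0],
    [[0,0,0],0],
    [[0,0,0],0],
    [[0,0,0],0],
    [[0,0,0],0],
    [[0,0,0],0],
    [[0,0,0],0],
    [[0,0,0],0],
    [[0,0,0],0],
    [[0,0,0],0],
  ],
  hand=0,
  grip_force=30,
)

```text
clock: 4.1
tcp_pos: [0.6557, -0.1454, 0.2336]
orientation: [0.049, 3.14, 0.0]
contact_force: [-0.4, 2.0, 5.5]
grip_width: 0.0296
```

Call:
jog_arm(
  plan=[
    [[0,0,0],0],
    [[0,0,0],0],
    [[0,0,0],0],
    [[0,0,0],0],
    [[0,0,0],0],
    [[0,0,0],0],
    [[0,0,1],0],
    [[0,0,2],0],
    [[0,0,3],0],
  ],
  hand=8.5,
)

```text
clock: 5.0
tcp_pos: [0.6546, -0.1453, 0.2927]
orientation: [-0.048, -3.138, -0.0]
contact_force: [0.1, 0.6, 0.6]
grip_width: 0.0849
```

Call:
jog_arm(
  plan=[
    [[0,1.4,0],0],
    [[0.2,3,0],0],
    [[0.2,3,0],0],
    [[0,3,0],0],
    [[0,3,0],0],
    [[0,1,0],0],
    [[0,0,0],0],
    [[0,0,-2],0],
    [[0,0,-2],0],
    [[0,0,-1.4],0],
    [[0,0,-0.6],0],
    [[0,0,0],0],
  ],
)

```text
clock: 6.2
tcp_pos: [0.659, -0.0026, 0.2322]
orientation: [-0.05, -3.14, 0.001]
contact_force: [0.3, -0.3, -0.1]
grip_width: 0.0849
```

```bash
python3 - <<'E'
from h import *
s=grab_frame("side")[:,:,::-1];t=grab_frame("top")[:,:,::-1]
cv2.imwrite("pics/s2.png",s);cv2.imwrite("pics/t2.png",t)
r=lambda a:cv2.resize(a,None,fx=4,fy=4,interpolation=cv2.INTER_CUBIC)
cv2.imwrite("pics/c2.png",np.hstack([r(t[150:280,300:400]),r(s[170:300,330:430])]))
E
```

```text
(no output)
```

View pics/c2.png

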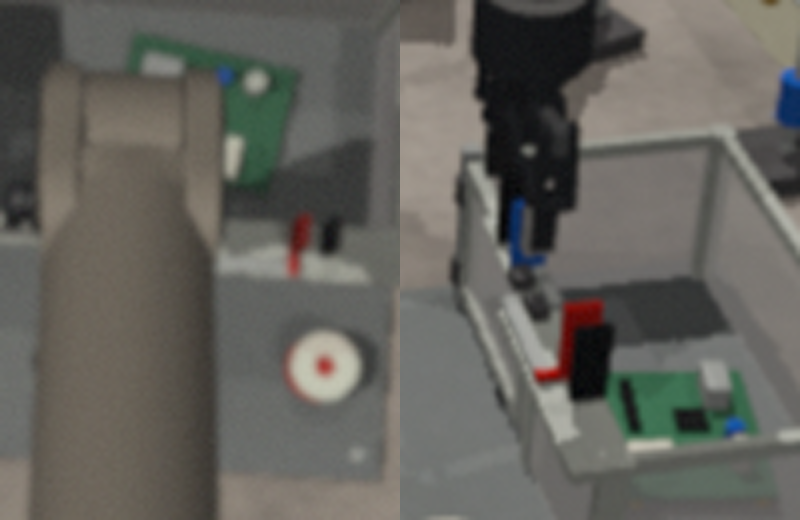

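The red tab now sits against its post (columns 303 and 331 in the crop, about 22 mm apart), and the jaws straddle the blue pair. I'm squeezing the blue catch.

Call:
jog_arm(
  plan=[
    [[0,0.1,0],0],
    [[0,0,0],0],
    [[0,0,0],0],
    [[0,0,0],0],
    [[0,0,0],0],
    [[0,0,0],0],
    [[0,0,0],0],
    [[0,0,0],0],
    [[0,0,0],0],
    [[0,0,0],0],
  ],
  hand=0,
  grip_force=50,
)

```text
clock: 7.3
tcp_pos: [0.6601, -0.0012, 0.2345]
orientation: [0.05, 3.139, -0.0]
contact_force: [-1.3, -1.1, 5.9]
grip_width: 0.0292
```

```bash
python3 - <<'E'
import numpy as np
th=np.r_[0,.03,.1,.2,.3,.4,.5,.6,.7,.8,.9,1.0,1.1,1.2,1.3,1.4,1.43]+.031
p=12.2*np.c_[-np.sin(th),-np.cos(th)]
print([[[*map(float,d.round(1)),0],float(-t.round(2))] for d,t in zip(np.diff(p.round(1),axis=0),np.diff(th))]);print(p[[9,-1]]/100+[.6631,.1208])
E
```

```text
[[[-0.3, 0.0, 0], -0.03], [[-0.9, 0.1, 0], -0.07], [[-1.2, 0.2, 0], -0.1], [[-1.2, 0.4, 0], -0.1], [[-1.1, 0.4, 0], -0.1], [[-1.1, 0.6, 0], -0.1], [[-1.0, 0.6, 0], -0.1], [[-0.9, 0.8, 0], -0.1], [[-0.9, 0.9, 0], -0.1], [[-0.8, 0.9, 0], -0.1], [[-0.7, 1.0, 0], -0.1], [[-0.5, 1.1, 0], -0.1], [[-0.5, 1.1, 0], -0.1], [[-0.4, 1.2, 0], -0.1], [[-0.2, 1.2, 0], -0.1], [[0.0, 0.4, 0], -0.03]]
[[0.57299008 0.03855523]
 [0.54183463 0.10743175]]
```

Call:
jog_arm(
  plan=[
    [[-0.3,0,0],-0.03],
    [[-0.9,0.1,0],-0.07],
    [[-1.2,0.2,0],-0.1],
    [[-1.2,0.4,0],-0.1],
    [[0,0,0],0],
    [[0,0,0],0],
  ],
)

```text
clock: 7.9
tcp_pos: [0.6246, 0.006, 0.2344]
orientation: [0.517, 3.095, 0.0]
contact_force: [2.0, -2.4, 6.9]
grip_width: 0.0297
```

Call:
jog_arm(
  plan=[
    [[-1.1,0.4,0],-0.1],
    [[-1.1,0.6,0],-0.1],
    [[-1.0,0.6,0],-0.1],
    [[-0.9,0.8,0],-0.1],
    [[-0.9,0.9,0],-0.1],
    [[-0.8,0.9,0],-0.1],
    [[-0.7,1.0,0],-0.1],
    [[0,0,0],0],
    [[0,0,0],0],
  ],
)

```text
clock: 8.8
tcp_pos: [0.5607, 0.0594, 0.2344]
orientation: [1.544, 2.731, 0.006]
contact_force: [6.1, 0.8, 5.2]
grip_width: 0.0294
```

Call:
jog_arm(
  plan=[
    [[-0.5,1.1,0],-0.1],
    [[-0.5,1.1,0],-0.1],
    [[-0.4,1.2,0],-0.1],
    [[-0.2,1.2,0],-0.1],
    [[0,0.4,0],-0.03],
    [[0,0,0],0],
    [[0,0,0],0],
    [[0,0,0],0],
  ],
)

```text
clock: 9.6
tcp_pos: [0.5449, 0.1088, 0.2344]
orientation: [2.092, 2.339, 0.007]
contact_force: [7.2, -0.4, 5.3]
grip_width: 0.0291
```

```bash
python3 - <<'E'
from h import *
s=grab_frame("side")[:,:,::-1];t=grab_frame("top")[:,:,::-1]
cv2.imwrite("pics/s3.png",s);cv2.imwrite("pics/t3.png",t)
r=lambda a:cv2.resize(a,None,fx=4,fy=4,interpolation=cv2.INTER_CUBIC)
cv2.imwrite("pics/c3.png",np.hstack([r(t[150:290,290:390]),r(s[170:310,300:400])]))
E
```

```text
(no output)
```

View pics/c3.png

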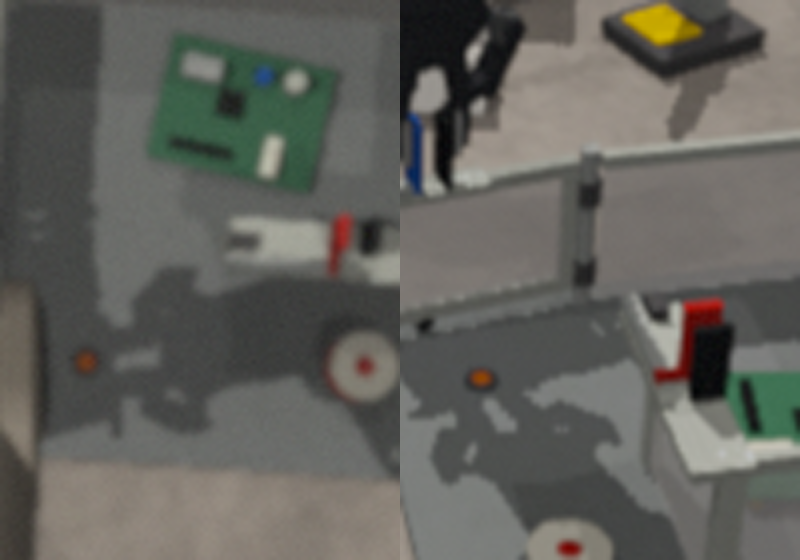

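```bash
python3 - <<'E'
from bench import *
o=get_obs();print(o['clock'],o['tcp_pos'],o['grip_width'],o['contact_force']);print(hand_in())
E
```

```text
9.7 [0.54486048 0.10873962 0.2343569 ] 0.029371605501661454 [ 7.21204488 -0.45125171  4.83376817]
the job is handed in; nothing more can be done
None
```

The gate is open to about 1.43 rad (82°) and the fingers still hold it there. I handed the job in at 9.7 s.

- **Red catch:** I squeezed it until the jaws measured 29.6 mm (30 mm is fully in) and let it go. The next picture showed it still against its post.
- **Blue catch and gate:** I squeezed the blue catch to 29.2 mm and swung the gate along its arc past the click. The angle comes from the tool's position (1.44 rad) and its orientation (1.43 rad).
- **Last checks:** The jaws read 29.4 mm, so the catch was still gripped. The tool was still, with about 7 N on it sideways and 5 N vertically. The last picture showed the gate wide open and the red catch squeezed. The board and reel looked to be where they started; the other bench items were not in that picture.

No check failed or disagreed. The first position fit was up to 7 pixels off at one base-plate corner that I had read by eye. The fitted outline still matched both pictures, and the closed jaw widths and low contact forces confirmed the position.

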